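# Shutter lever check on the bean hopper

## Robot

A 6-joint arm with a two-finger parallel gripper is mounted at the origin on a cart in front of the work surface, level with it; the furniture and walls round the work are solid. World frame = base frame: x ahead of the robot, y to its left, z up, the work surface at z = 0. Lengths are in mm, angles in rad, forces in N, time in s.
With the tool pointing down it reaches from about 275 to 750 mm from the base axis. Payload 10.2 kg.
Tool frame: the origin (TCP) lies at the very end of the fingers, on their centre line; the grasp point (between the pads) lies 19 mm behind it; z points along the fingers, x is the direction in which the jaws open and shut, and the axes are right-handed (so a half turn about z gives the same grasp; the last joint's range is limited). The gripper opens to 85 mm and grips with 20 to 120 N. Pads are 22 mm wide; open, the fingers measure 114 mm over their backs; the gripper's body (76 mm by 85 mm) begins 54 mm behind the grasp point. The pads swing forward as they close: fully open they stand 13 mm farther back than shut.
Start: joints at [1.031, 0.313, 1.498, -0, 1.331, -0.223], TCP at [163.565, 498.876, 231.294] pointing down, gripper open.
Joint ranges: [-2.94, 2.94], [-0.97, 2.17], [0.19, 2.56], [-1.23, 4.37], [0.02, 3.11], [-2.88, 2.88]. Speed limits (rad/s): [2.39, 2.39, 3.01, 3.14, 3.14, 3.14].

## Interface

Orientations are given as a unit quaternion [w, x, y, z].
In Python, from rig import telemetry, capture, camera_model, finish_job gives the robot as it stands.
- The arm moves only by the shell command python3 -m inch 'ROWS' [FORCE]. ROWS is JSON, a list of rows, each a list of 5 numbers: the shift along the tool's x, y, z in m, then the turn about the tool's z in rad, then the finger opening in m, from 0 to 0.0854. A call has exactly 5 rows; each row shifts and turns the pose as measured when the row begins, along the tool's axes as they then stand; what a row does not reach is not made up. A row lasts 1/12 s, in which the tool goes at most 41.7 mm and 7.16 degrees, less where a joint would pass 70% of its speed; a pose out of reach is approached as far as the arm can. A call with a gripper value outside its range is refused whole. The fingers move at their own pace and stop on an object; FORCE is the grip in N (left out, the last holds). Time passes only in rows, so rows that do not move let the fingers close, or fill a call up. It gives the time, the measured TCP pose, the force and the opening at its end, in the units of the state.
- telemetry.sense(): the state, without advancing time (a new reading comes with each control period).
- capture(name): name is "side" or "top"; returns the picture (400x640x3 uint8, blue, green, red); there is no depth.
- camera_model(name): a dict with "mtx" (3x3 intrinsics, pixels), "camera_from_world" (4x4, takes a point from world to camera coordinates). Camera axes: x right, y down, z forward; pixel columns grow to the right and rows downward; lengths in mm; the calibration is good to about 2 mm. A picture is of the moment at which its call begins. camera_model takes no time and is no camera call.
- finish_job(): hands the job in, once; it reports no verdict.
The state is a dict: "time_s": time; "joints": joint angles; "dq": joint speeds; "tau": joint torques, N m; "eef_pos": TCP position; "ee_rot": TCP orientation; "force": force on the tool from outside, world axes, zero at the start; "wrist_torque": the same for the moment, N m; "grip_width": opening from 0.0 (shut) to 1.0 (fully open).
Only numpy, scipy, OpenCV 4.12 (cv2) and the standard library are available. Lean on these libraries where they do the work, as an engineer would, in place of code of your own. Each camera call takes 0.05 s, during which the arm holds its last target. There are 200 camera calls.

## Task

The bean hopper has just been cleaned and is still empty: check its shutter lever before it is filled. Press the lever in towards the grip bar from its outer side, with fingertips or the backs of the fingers, until it comes up firmly against its stop (short of the bar), keep it there for two seconds, then ease it slowly all the way back out with the finger still on it, so that the shutter does not snap shut, and come away. Do not take hold of the lever, reach behind it or touch the grip bar, do not use heavy force, and leave the cup under the outlet and the other things standing about as they are.

Things in the scene. Friction and masses are not known exactly. Their poses are not given: they have to be found in the camera images.
- bean_hopper: Steel bean hopper on a fixed stand. Origin on the table under the funnel's centre, z up. Base 170x130x16 mm, column at +x, funnel 148 mm wide, rim 235 mm high. At 113 mm height a grip bar points along -x (to the robot); the hand lever lies on its -y side, swings level about an upright pivot at (-40, -36) mm, moves the shutter under the outlet. Pressed, its free end goes to +y, to the bar.
- grip_bar: Fixed horizontal round grip bar with a black rubber sleeve, 24 mm thick. Origin at its inner end, (-50, 0, 113) mm in the hopper's frame; the bar runs 142 mm from there along -x, its axis at 113 mm above the table. Not to be touched.
- lever_pad (a point): Point to press: outer face (away from the bar) of the lever's black finger pad, 125 mm from the pivot, 112 mm high; moves with the lever. Its -x runs to the free end, +y is the way it is pressed. Pad 18 mm high, from 24 mm beyond to 50 mm before this point; blade 100 to 124 mm high, 10 mm thick with pad, its rounded end 50 mm beyond the point, 5 mm prouder. Nothing above.
- lever (a joint): Lever angle, rad: 0 = out, at rest, shutter closed (0.34 rad off parallel to the bar); 0.34 = in against its hard stop, parallel to the bar with 18 mm of gap left. Spring return: at the pad 3 N starts it, 8 N holds it at the stop; let go, it snaps back. The pad point travels 42 mm.
- espresso_cup: White espresso cup, 61 mm across, 56 mm high, standing loose on the rubber mat (18 mm high) of the hopper's base under the outlet. Origin under it, 9 mm off the bowl's centre towards its handle. To be left alone.
- tamper: Tamper with wooden handle, 58 mm across, 94 mm high, standing loose on the left. Origin under its centre. To be left alone.
- blue_cup: Blue cup, 63 mm across without the handle, 53 mm high, standing loose at the front left. Origin under it. To be left alone.
- scoop: Blue measuring scoop, 88 x 36 x 26 mm, lying loose at the front right. Origin under it. To be left alone.

How it is judged (in metres and radians):
On the way, in this order (a step that is already met when the one before it is completed fails the run):
1. the lever is pressed in against its stop by the fingers and kept there (value of joint lever above 0.315 rad and contact force between the fingers and bean_hopper above 3 N), for 1.2 s.
2. the lever is all the way back out (value of joint lever below 0.03 rad), for 0.2 s.
At the end, for the whole second after the job is handed in: The lever was held within 0.025 rad of its stop for at least 1.2 s by the fingers, was eased back and now rests fully out (under 0.03 rad); cup within 15 mm and the other things within 20 mm of where they stood (value of joint lever below 0.03 rad and distance of espresso_cup from where it was at the start of the episode below 0.015 m and angle between espresso_cup's own z axis and vertical below 0.2 rad and distance of each of tamper, blue_cup, scoop from where it was at the start of the episode below 0.02 m); the robot touches nothing.
It fails at once if the lever snaps back (faster than 1.5 rad/s) (velocity of joint lever below -1.5 rad/s).
It fails at once if the grip bar is touched (contact force between any of the fingers, the arm and grip_bar above 1 N).
It fails at once if the lever is taken hold of or touched on its inner side (contact force between the fingers and lever_c7 above 1 N).
It fails at once if the hopper or its lever is pressed with more than 40 N (contact force between any of the fingers, the arm and bean_hopper above 40 N).
It fails at once if the cup under the outlet or another thing is moved or lifted (distance of espresso_cup from where it was at the start of the episode above 0.015 m or distance of any of tamper, blue_cup, scoop from where it was at the start of the episode above 0.02 m).
It also fails if it takes over 42 s, if anything falls off the work surface, if the arm or the gripper's body presses on something with over 40 N, if the wrist force passes 120 N, or if a joint passes its speed limit or range.

## Working session

There is one attempt and no reset: what is moved stays moved. The work goes in short steps, Python scripts to look and compute and a shell command to move; the robot and the scene stay as the last step left them, time stands still between calls to the robot, and variables do not carry over. Pictures are saved under pics/ and viewed, about 8 in all and at most 12, crops included, and the job is handed in when it is done.

```bash
mkdir -p pics
python3 - <<'E'
from rig import telemetry, capture, camera_model
import cv2,numpy as np
for n in("top","side"):
    cv2.imwrite(f"pics/{n}0.png",capture(n)); m=camera_model(n); print(n,np.round(m["mtx"],1).tolist(),np.round(m["camera_from_world"],3).tolist())
s=telemetry.sense();print(s)
E
```

```text
top [[414.9, 0.0, 317.1], [0.0, 414.9, 193.4], [0.0, 0.0, 1.0]] [[0.029, -0.999, 0.042, 35.543], [-0.996, -0.033, -0.078, 524.936], [0.079, -0.04, -0.996, 942.797], [0.0, 0.0, 0.0, 1.0]]
side [[491.3, 0.0, 326.4], [0.0, 491.3, 200.2], [0.0, 0.0, 1.0]] [[0.823, -0.568, 0.021, -419.224], [-0.362, -0.552, -0.751, 270.919], [0.438, 0.611, -0.66, 930.052], [0.0, 0.0, 0.0, 1.0]]
{'time_s': 0.1, 'joints': array([ 1.03058210e+00,  3.13387178e-01,  1.49834243e+00, -7.11280251e-06,
        1.33100977e+00, -2.23363792e-01]), 'dq': array([-0.00065243, -0.00371051, -0.00150466, -0.00021828,  0.0014198 ,
       -0.00070716]), 'tau': array([ 3.15979414e-03, -4.12893963e+01, -2.60142267e+01, -1.47546830e-04,
        3.02021297e-03, -2.03579293e-05]), 'eef_pos': array([163.45317684, 498.66926581, 230.80285203]), 'ee_rot': array([ 2.28358613e-04,  8.09806546e-01,  5.86696709e-01, -5.25934972e-04]), 'force': array([-0.51820546, -0.61044821, -0.39701197]), 'wrist_torque': array([-0.03549064,  0.05572548,  0.00086216]), 'grip_width': 0.9995343145745416}
```

View pics/top0.png

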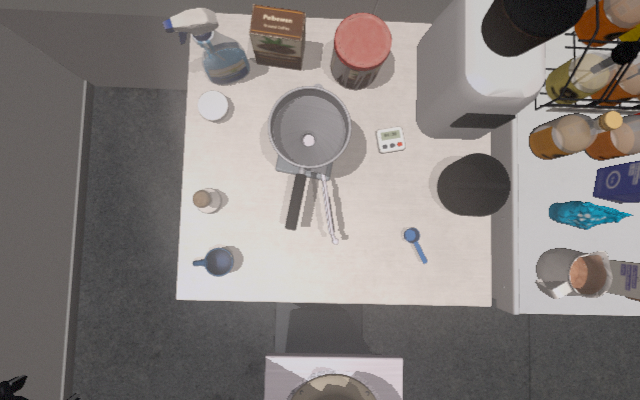

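View pics/side0.png

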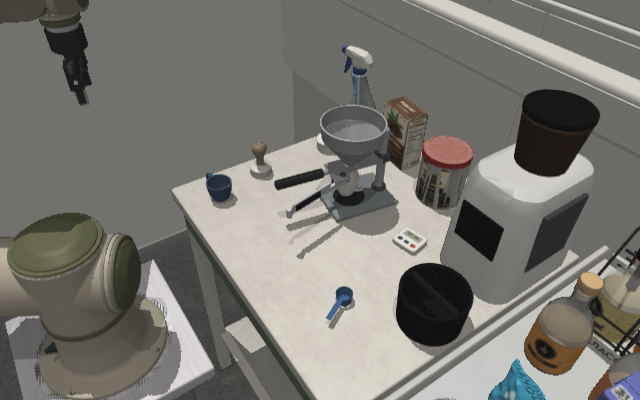

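```bash
cat > h.py <<'E'
import numpy as np
from rig import camera_model
def ray(n,u,v,z):
    m=camera_model(n);K=np.array(m["mtx"]);T=np.array(m["camera_from_world"])
    d=T[:3,:3].T@np.linalg.solve(K,[u,v,1]);c=-T[:3,:3].T@T[:3,3]
    return c+d*(z-c[2])/d[2]
def proj(n,p):
    m=camera_model(n);T=np.array(m["camera_from_world"]);q=np.array(m["mtx"])@(T[:3,:3]@np.array(p)+T[:3,3]);return q[:2]/q[2]
E
python3 - <<'E'
import cv2
a=cv2.imread("pics/top0.png")[80:255,260:360];b=cv2.imread("pics/side0.png")[100:240,265:405]
import numpy as np
a=cv2.resize(a,None,fx=3.4,fy=3.4,interpolation=cv2.INTER_CUBIC);b=cv2.resize(b,None,fx=3.2,fy=3.2,interpolation=cv2.INTER_CUBIC)
c=np.zeros((600,800,3),np.uint8);c[:a.shape[0],:a.shape[1]]=a;c[:b.shape[0],345:345+b.shape[1]]=b;cv2.imwrite("pics/crop.png",c)
E
```

```text
(no output)
```

View pics/crop.png

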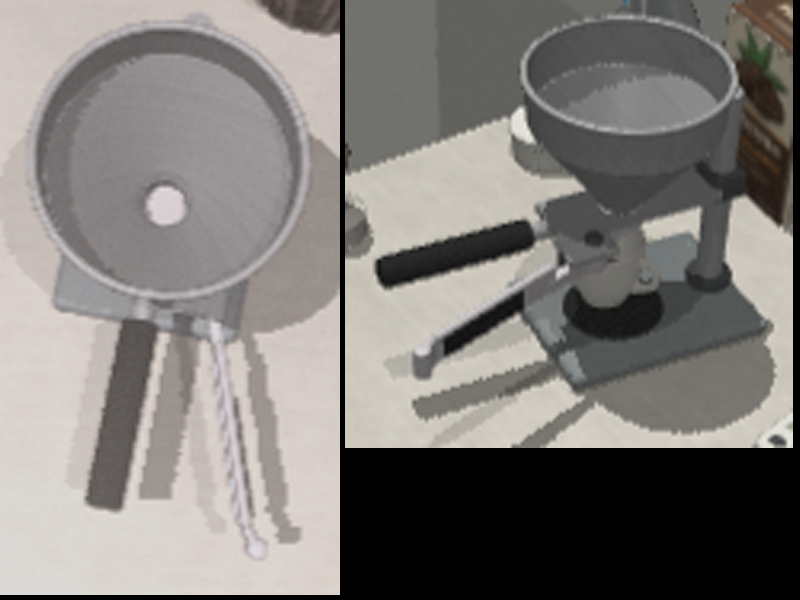

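Run:
```python
from h import *
r=ray("top",310.3,127.1,235);b0=ray("top",300.6,174.1,113);b1=ray("top",290.9,228.5,113);k=ray("top",335.3,241.5,124);k0=ray("top",323.2,176.5,124)
d=b1-b0;print("rim",r,"bar",b0,b1,np.hypot(*d[:2]),"knob",k,k0)
# side view check of bar: ends at crop (380,270),(530,232); knob top (425,350)
s=lambda x,y:(265+(x-345)/3.2,100+y/3.2)
print("side bar",ray("side",*s(380,270),113),ray("side",*s(531,234),113),"knob",ray("side",*s(424,350),124))
a=np.arctan2(-d[1],-d[0]);print("yaw bar",a,"yaw lever",np.arctan2(*(k0-k)[1::-1]))
for yaw in(a,np.arctan2(*(r-b1)[1::-1]),np.arctan2(*(k0-k)[1::-1])-0.34*-1, np.arctan2(*(k0-k)[1::-1])-0.34):
    R=np.array([[np.cos(yaw),-np.sin(yaw)],[np.sin(yaw),np.cos(yaw)]])
    o=b1[:2]+R@[192,0]; P=o+R@[-40,-36]
    print(yaw,"o",o,"pivot",P,"knob dist",np.hypot(*(k[:2]-P)),"ang rel",np.arctan2(*(P-k[:2])[::-1])-yaw)
```

```text
rim [627.06146858  76.363011   235.        ] bar [555.58683263  91.40714237 113.        ] [441.33318723 107.81888149 113.        ] 115.42634304163035 knob [417.48433785  15.74388359 124.        ] [550.82596211  44.39118738 124.        ]
side bar [443.81361627 111.35655148 113.        ] [557.13852838  86.89528147 113.        ] knob [419.89815457  11.64634087 124.        ]
yaw bar -0.14266713318141075 yaw lever 0.21162458076678492
-0.14266713318141075 o [631.38252379  80.51962009] pivot [586.6703005   50.57271561] knob dist 172.73371847489832 ang rel 0.3456920957237159
-0.16777292915106817 o [630.63733511  75.75738436] pivot [585.18744025  46.94233521] knob dist 170.58040315403753 ang rel 0.35170413505663534
0.551624580766785 o [604.85464319 208.44061593] pivot [589.65424841 156.81748159] knob dist 222.58535027415732 ang rel 0.1348257646458456
-0.1283754192332151 o [631.75325499  83.23844632] pivot [587.47357595  52.65560761] knob dist 173.95061494737956 ang rel 0.34219759182673326
```

```bash
python3 -m inch '[[0,0,0,-0.117,0],[0,0,0,-0.117,0],[0,0,0,-0.117,0],[0,0,0,0,0],[0,0,0,0,0]]' 40
cat > st.py <<'E'
from rig import telemetry
import numpy as np,sys
from scipy.spatial.transform import Rotation as Ro
s=telemetry.sense();q=s["ee_rot"];R=Ro.from_quat([q[1],q[2],q[3],q[0]]).as_matrix()
print(round(s["time_s"],2),"tcp",np.round(s["eef_pos"],1),"F",np.round(s["force"],1),"grip",round(float(s["grip_width"]),2),"x",np.round(R[:,0],3),"z",np.round(R[:,2],3),"j",np.round(s["joints"],2))
if len(sys.argv)>3: print("tool delta mm",np.round(R.T@(np.array([float(a) for a in sys.argv[1:4]])-s["eef_pos"]),1))
E
python3 st.py 464 -25 231
```

```text
time_s: 0.52
eef_pos: [163.0, 498.0, 229.2]
ee_rot: [0.001, 0.691, 0.723, -0.002]
force: [0.1, 1.1, -0.0]
grip_width: 0.3
0.52 tcp [163.  498.  229.2] F [ 0.1  1.1 -0. ] grip 0.3 x [-0.046  0.999 -0.004] z [-0.003 -0.004 -1.   ] j [ 1.03  0.32  1.5   0.    1.33 -0.59]
tool delta mm [-5.363e+02  2.766e+02 -4.000e-01]
```

```bash
python3 -m inch '[[-0.015,0.015,-0.001,0,0],[-0.03,0.025,-0.001,0,0],[-0.03,0.025,-0.001,0,0],[-0.03,0.025,-0.001,0,0],[-0.03,0.025,-0.001,0,0]]' >/dev/null
python3 -m inch '[[-0.03,0.02,-0.001,0,0],[-0.03,0.02,-0.001,0,0],[-0.03,0.02,-0.001,0,0],[-0.03,0.02,-0.001,0,0],[-0.03,0.02,-0.001,0,0]]' >/dev/null
python3 st.py 464 -25 231
```

```text
1.35 tcp [391.  211.2 238.5] F [0.8 0.1 0. ] grip 0.0 x [-0.018  1.    -0.004] z [-0.004 -0.004 -1.   ] j [ 0.23  0.13  1.71 -0.    1.31 -1.36]
tool delta mm [-237.5   68.8    8.2]
```

```bash
python3 -m inch '[[-0.03,0.008,0,0,0],[-0.03,0.008,0,0,0],[-0.03,0.008,0,0,0],[-0.03,0.008,0,0,0],[-0.03,0.008,0,0,0]]' >/dev/null
python3 -m inch '[[-0.03,0.008,0,0,0],[-0.03,0.008,0.005,0,0],[-0.02,0.008,0.01,0,0],[-0.01,0.004,0.01,0,0],[0,0,0.005,0,0]]' >/dev/null
python3 st.py 464 -25 150;python3 - <<'E'
from rig import capture
import cv2;cv2.imwrite("pics/top1.png",cv2.resize(capture("top")[100:300,200:460],None,fx=3,fy=3))
E
```

```text
2.18 tcp [463.8 -47.1 208.9] F [-0.9  0.7 -1. ] grip -0.0 x [ 0.028  1.    -0.006] z [-0.    -0.006 -1.   ] j [-0.35  0.2   1.7  -0.01  1.24 -1.89]
tool delta mm [22.5 -0.5 58.7]
```

View pics/top1.png

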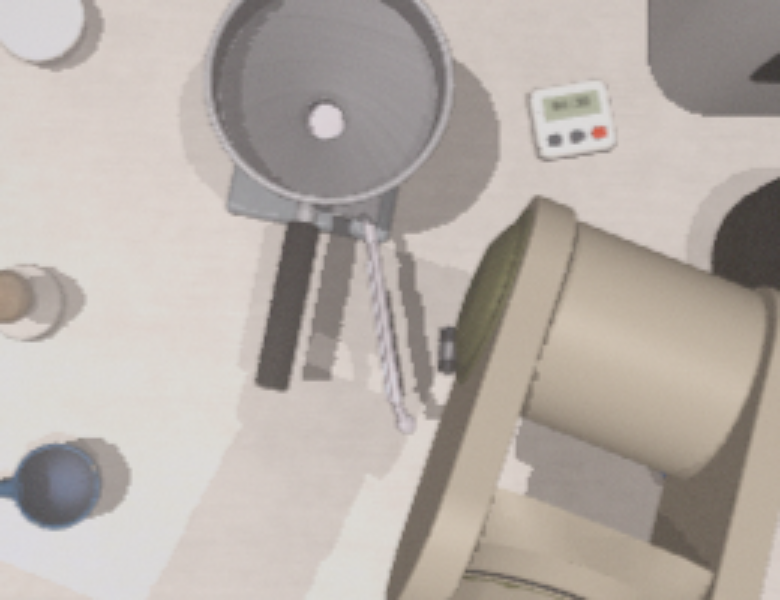

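```bash
python3 -m inch '[[0,0,0.02,0,0],[0,0,0.02,0,0],[0,0,0.02,0,0],[0,0,0.02,0,0],[0,0,0.015,0,0]]' >/dev/null
python3 st.py 464 5 104;python3 - <<'E'
from rig import capture
from h import *
print([ray("top",380,167,z).round() for z in(250,300,350,400)])
import cv2;cv2.imwrite("pics/side1.png",cv2.resize(capture("side")[40:300,180:440],None,fx=2.3,fy=2.3))
E
```

```text
2.65 tcp [463.5 -40.2 112.9] F [ 0.6 -0.4  0.5] grip -0.0 x [ 0.028  1.    -0.005] z [ 0.004 -0.006 -1.   ] j [-0.34  0.32  1.83 -0.    0.99 -1.88]
tool delta mm [45.2 -0.8  8.7]
[array([556., -50., 250.]), array([549., -40., 300.]), array([541., -31., 350.]), array([534., -21., 400.])]
```

View pics/side1.png

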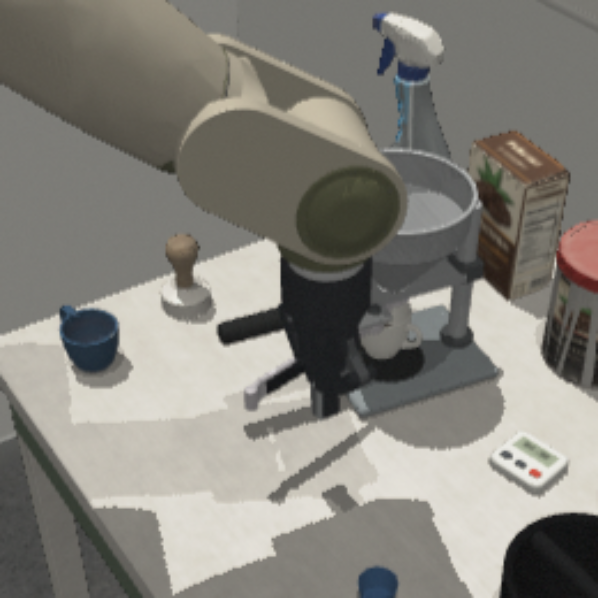

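```bash
python3 -m inch '[[0.008,-0.002,0.003,0,0],[0.008,-0.002,0.003,0,0],[0.006,-0.002,0.002,0,0],[0.003,0,0,0,0],[0,0,0,0,0]]' >/dev/null
python3 st.py 458 5 104
for i in 1; do python3 -m inch '[[0.003,0,0,0,0],[0.003,0,0,0,0],[0.003,0,0,0,0],[0.003,0,0,0,0],[0.002,0,0,0,0]]'; done; python3 st.py 458 5 104
```

```text
3.12 tcp [456.2  -8.1 104.2] F [-0.2 -0.1  0.1] grip 0.0 x [ 0.026  1.    -0.004] z [ 0.002 -0.004 -1.   ] j [-0.27  0.32  1.86 -0.    0.96 -1.82]
tool delta mm [13.2  1.5  0.2]
time_s: 3.53
eef_pos: [457.6, 6.9, 105.9]
ee_rot: [0.004, 0.716, 0.698, 0.0]
force: [-2.0, -2.6, 0.2]
grip_width: -0.002
3.53 tcp [457.6   6.9 105.9] F [-2.  -2.6  0.2] grip -0.0 x [ 0.026  1.    -0.005] z [ 0.005 -0.005 -1.   ] j [-0.24  0.31  1.86 -0.    0.96 -1.78]
tool delta mm [-1.8  0.5  1.9]
```

```bash
python3 -m inch '[[0.003,0,0.001,0,0],[0.004,0,0,0,0],[0.004,0,0,0,0],[0.004,0,0,0,0],[0.004,0,0,0,0]]' >/dev/null; python3 st.py
python3 -m inch '[[0.004,0,0,0,0],[0.003,0,0,0,0],[0.003,0,0,0,0],[0.002,0,0,0,0],[0.002,0,0,0,0]]'>/dev/null;  python3 st.py
```

```text
3.95 tcp [457.3  25.7 104.6] F [-2.3 -4.5  2.2] grip 0.0 x [ 0.026  1.    -0.008] z [ 0.002 -0.008 -1.   ] j [-0.2   0.32  1.86 -0.01  0.96 -1.74]
4.37 tcp [457.1  39.8 104.7] F [-0.6 -6.6  1.7] grip -0.0 x [ 0.025  1.    -0.013] z [ 0.    -0.013 -1.   ] j [-0.16  0.32  1.85 -0.02  0.97 -1.7 ]
```

```bash
python3 -m inch '[[0.002,0,0,0,0],[0.002,0,0,0,0],[0.002,0,0,0,0],[0.0015,0,0,0,0],[0.0015,0,0,0,0]]' >/dev/null; python3 st.py
python3 -m inch '[[0.001,0,0,0,0],[0.001,0,0,0,0],[0.001,0,0,0,0],[0.001,0,0,0,0],[0.001,0,0,0,0]]' >/dev/null;  python3 st.py
```

```text
4.78 tcp [457.6  47.4 104.8] F [-1.5 -8.3  1.2] grip 0.0 x [ 0.024  1.    -0.019] z [-0.    -0.019 -1.   ] j [-0.14  0.32  1.85 -0.02  0.97 -1.67]
5.2 tcp [457.9  50.4 104.8] F [-1.9 -9.9  0.9] grip -0.0 x [ 0.024  0.999 -0.026] z [-0.    -0.026 -1.   ] j [-0.13  0.33  1.85 -0.03  0.97 -1.66]
```

```bash
python3 -m inch '[[0.0015,0,0,0,0],[0.0015,0,0,0,0],[0.0015,0,0,0,0],[0.0015,0,0,0,0],[0.0015,0,0,0,0]]' >/dev/null; python3 st.py
python3 - <<'E'
from rig import capture
import cv2,numpy as np
a=cv2.resize(capture("top")[100:270,240:400],None,fx=2.4,fy=2.4);b=cv2.resize(capture("side")[100:250,230:400],None,fx=2.3,fy=2.3)
c=np.zeros((420,790,3),np.uint8);c[:a.shape[0],:a.shape[1]]=a;c[:b.shape[0],395:395+b.shape[1]]=b;cv2.imwrite("pics/p1.png",c)
E
```

```text
5.62 tcp [458.   50.7 105.1] F [ -3.2 -15.9   2.5] grip 0.0 x [ 0.021  0.999 -0.044] z [-0.003 -0.044 -0.999] j [-0.12  0.33  1.84 -0.05  0.97 -1.64]
```

View pics/p1.png

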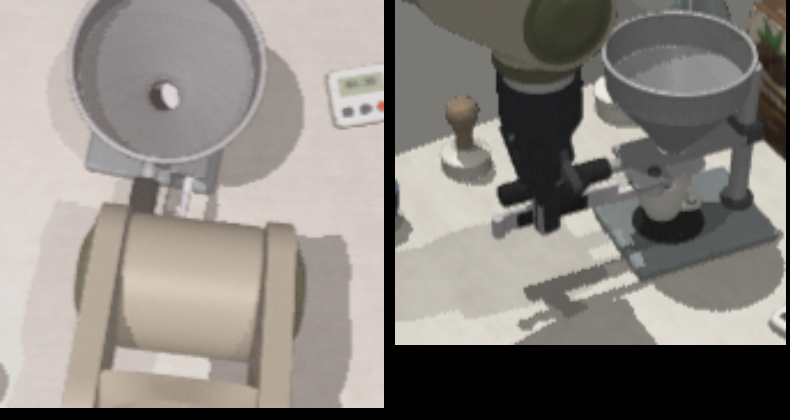

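```bash
python3 -m inch '[[0.0009,0,0,0,0],[0.0009,0,0,0,0],[0.0009,0,0,0,0],[0.0009,0,0,0,0],[0.0009,0,0,0,0]]' >/dev/null; python3 st.py; python3 -m inch '[[0.0009,0,0,0,0],[0.0009,0,0,0,0],[0.0009,0,0,0,0],[0.0009,0,0,0,0],[0.0009,0,0,0,0]]' >/dev/null; python3 st.py
```

```text
6.13 tcp [457.9  50.1 105.3] F [ -2.2 -11.8   1.8] grip 0.0 x [ 0.021  0.998 -0.057] z [-0.005 -0.057 -0.998] j [-0.11  0.33  1.84 -0.07  0.97 -1.63]
6.55 tcp [457.9  49.9 105.5] F [ -3.1 -12.1   1.7] grip -0.0 x [ 0.02   0.997 -0.069] z [-0.007 -0.068 -0.998] j [-0.11  0.33  1.84 -0.08  0.97 -1.61]
```

```bash
python3 -m inch '[[0.0013,0,0,0,0],[0.0013,0,0,0,0],[0.0013,0,0,0,0],[0.0013,0,0,0,0],[0.0013,0,0,0,0]]' >/dev/null; python3 st.py; python3 -m inch '[[0.0013,0,0,0,0],[0.0013,0,0,0,0],[0.0013,0,0,0,0],[0.0013,0,0,0,0],[0.0013,0,0,0,0]]' >/dev/null; python3 st.py
```

```text
6.97 tcp [457.9  50.  105.7] F [ -3.  -13.7   2.1] grip 0.0 x [ 0.018  0.996 -0.084] z [-0.01  -0.084 -0.996] j [-0.1   0.34  1.83 -0.1   0.98 -1.59]
7.38 tcp [457.9  49.8 106. ] F [ -1.9 -14.6   2.4] grip 0.0 x [ 0.017  0.995 -0.101] z [-0.012 -0.1   -0.995] j [-0.09  0.34  1.83 -0.12  0.98 -1.57]
```

```bash
python3 -m inch '[[0.0012,0,0,0,0],[0.0012,0,0,0,0],[0.0012,0,0,0,0],[0.0012,0,0,0,0],[0.0012,0,0,0,0]]' >/dev/null; python3 st.py; python3 -m inch '[[0.0012,0,0,0,0],[0.0012,0,0,0,0],[0.0012,0,0,0,0],[0.0012,0,0,0,0],[0.0012,0,0,0,0]]' >/dev/null; python3 st.py
```

```text
7.8 tcp [457.8  49.5 106.2] F [ -2.8 -12.6   1.6] grip 0.0 x [ 0.016  0.993 -0.116] z [-0.015 -0.116 -0.993] j [-0.08  0.34  1.83 -0.14  0.99 -1.56]
8.22 tcp [457.8  49.3 106.4] F [ -2.7 -13.5   2. ] grip -0.0 x [ 0.014  0.991 -0.131] z [-0.018 -0.131 -0.991] j [-0.07  0.34  1.82 -0.16  0.99 -1.54]
```

```bash
python3 -m inch '[[-0.0005,0,0,0,0],[-0.001,0,0,0,0],[-0.001,0,0,0,0],[-0.0015,0,0,0,0],[-0.0015,0,0,0,0]]' >/dev/null; python3 st.py; python3 -m inch '[[-0.002,0,0.0003,0,0],[-0.002,0,0.0003,0,0],[-0.002,0,0.0003,0,0],[-0.002,0,0.0003,0,0],[-0.002,0,0.0003,0,0]]' >/dev/null; python3 st.py
```

```text
8.63 tcp [457.   41.4 106.8] F [ 0.2 -6.4 -1.9] grip -0.0 x [ 0.014  0.99  -0.138] z [-0.021 -0.138 -0.99 ] j [-0.09  0.34  1.83 -0.17  0.99 -1.55]
9.05 tcp [456.8  29.6 106.7] F [ 0.4 -5.6 -0.5] grip -0.0 x [ 0.014  0.99  -0.143] z [-0.022 -0.142 -0.99 ] j [-0.11  0.34  1.83 -0.17  0.99 -1.57]
```

```bash
python3 -m inch '[[-0.002,0,0.0005,0,0],[-0.002,0,0.0005,0,0],[-0.002,0,0.0005,0,0],[-0.002,0,0.0005,0,0],[-0.002,0,0.0005,0,0]]' >/dev/null; python3 st.py; python3 -m inch '[[-0.002,0,0.0003,0,0],[-0.0015,0,0.0003,0,0],[-0.0015,0,0.0003,0,0],[-0.0015,0,0.0003,0,0],[-0.0015,0,0.0003,0,0]]' >/dev/null; python3 st.py
```

```text
9.47 tcp [457.7  18.5 106.4] F [-0.1 -4.3  2.4] grip -0.0 x [ 0.014  0.989 -0.145] z [-0.019 -0.144 -0.989] j [-0.13  0.34  1.83 -0.18  0.98 -1.59]
9.88 tcp [458.8   9.7 106.4] F [ 2.6 -1.8  2. ] grip -0.0 x [ 0.015  0.989 -0.144] z [-0.016 -0.144 -0.99 ] j [-0.15  0.34  1.84 -0.18  0.97 -1.61]
```

```bash
python3 -m inch '[[-0.0015,0,0.0002,0,0],[-0.0015,0,0.0002,0,0],[-0.0015,0,0.0002,0,0],[-0.0015,0,0.0002,0,0],[-0.0015,0,0.0002,0,0]]' >/dev/null; python3 st.py; python3 -m inch '[[-0.002,0,0.0003,0,0],[-0.002,0,0.0003,0,0],[-0.003,0,0.0003,0,0],[-0.003,0,0.0003,0,0],[-0.003,0,0.0003,0,0]]' >/dev/null; python3 st.py
python3 -m inch '[[-0.006,0,0,0,0],[-0.008,0,0,0,0],[-0.01,0,0,0,0],[-0.01,0,0,0,0],[-0.006,0,0,0,0]]' >/dev/null; python3 st.py
```

```text
10.3 tcp [458.1   2.3 105.9] F [-0.4  0.3 -0.1] grip 0.0 x [ 0.015  0.99  -0.142] z [-0.017 -0.142 -0.99 ] j [-0.17  0.33  1.84 -0.17  0.97 -1.63]
10.72 tcp [456.5 -11.  105.4] F [ 0.4 -0.9 -0.1] grip 0.0 x [ 0.014  0.99  -0.14 ] z [-0.021 -0.14  -0.99 ] j [-0.2   0.33  1.84 -0.17  0.96 -1.66]
11.13 tcp [455.7 -54.5 111.5] F [ 0.  -0.6 -0.1] grip 0.0 x [ 0.013  0.99  -0.14 ] z [-0.021 -0.14  -0.99 ] j [-0.3   0.32  1.84 -0.17  0.97 -1.75]
```

```bash
python3 -m inch '[[-0.015,0,-0.01,0,0],[-0.02,0,-0.02,0,0],[-0.02,0,-0.025,0,0],[-0.01,0,-0.025,0,0],[0,0,-0.01,0,0]]' >/dev/null
python3 -m inch '[[0,0,0,0,0],[0,0,0,0,0],[0,0,0,0,0],[0,0,0,0,0],[0,0,0,0,0]]' >/dev/null; python3 st.py
python3 - <<'E'
from rig import capture
import cv2,numpy as np
a0=capture("top");b0=capture("side")
for n,i in(("top",a0),("side",b0)):
    d=cv2.absdiff(i,cv2.imread(f"pics/{n}0.png")).max(2)
    print(n,[(k,int((d[y0:y1,x0:x1]>40).sum())) for k,(x0,x1,y0,y1) in ({"tamper":(190,225,185,215),"blue":(190,240,240,280),"scoop":(400,430,225,268),"lever":(316,342,178,244)} if n=="top" else {"tamper":(247,275,138,182),"blue":(203,236,170,204),"scoop":(325,357,285,325),"cup":(330,362,165,205),"lever":(285,335,180,220)}).items()])
a=cv2.resize(a0[80:270,240:400],None,fx=2.4,fy=2.4);b=cv2.resize(b0[100:250,230:400],None,fx=2.3,fy=2.3)
c=np.zeros((460,790,3),np.uint8);c[:a.shape[0],:a.shape[1]]=a;c[:b.shape[0],395:395+b.shape[1]]=b;cv2.imwrite("pics/p2.png",c)
E
```

```text
11.97 tcp [ 454.1 -114.4  211.7] F [-1.   0.3  0.4] grip -0.0 x [ 0.018  0.99  -0.139] z [-0.026 -0.138 -0.99 ] j [-0.42  0.21  1.7  -0.15  1.21 -1.92]
top [('tamper', 0), ('blue', 0), ('scoop', 1092), ('lever', 0)]
side [('tamper', 0), ('blue', 0), ('scoop', 766), ('cup', 688), ('lever', 54)]
```

View pics/p2.png

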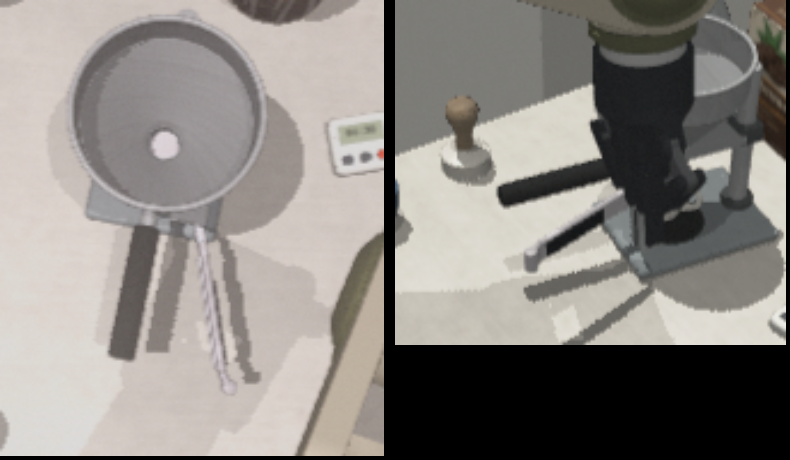

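Run:
```python
from h import *
P=np.array([586,50])
for l,(u,v) in{"rest":(265+79/3.2,100+350/3.2),"pressed":(230+104/2.3,100+220/2.3),"rest_p2":(230+137/2.3,100+252/2.3)}.items():
    k=ray("side",u,v,124);print(l,k,np.arctan2(P[1]-k[1],P[0]-k[0]))
```

```text
rest [419.89815457  11.64634087 124.        ] 0.22692724865798866
pressed [416.71530728  66.87770672 124.        ] -0.09937174768457625
rest_p2 [419.37138906  11.27836267 124.        ] 0.22833037033387052
```

```bash
python3 -c "
from rig import finish_job;print(finish_job())"
```

```text
the job is handed in; nothing more can be done
None
```

I pressed the lever in to its stop with the back of the closed fingers, held it there, eased it back out and handed the job in. No verdict was given.

- **Pressing in:** The fingers stopped moving at y ≈ 50.7 mm while the force rose from 10 to 16 N. From the picture, the lever had swung about 0.33 rad, against 0.34 at the stop. That reading is only good to roughly 0.015 rad.
- **Holding:** I kept it there for about 2.6 s at 12–16 N, well under the 40 N limit. The tool slowly tilted about 0.13 rad under the load. I saw no sign of bar contact in the picture or the forces.
- **Easing out:** The lever came back at roughly 0.2 rad/s with the finger on it until contact force faded to zero, then I moved clear.

**Last checks:** In the top view, the lever, tamper and blue cup match the first picture exactly. In the side view the tamper and blue cup also match, and the lever's end is back at its starting position, within 1 mm. At the end the arm or its shadow covered the espresso cup and the scoop, so their differences there say nothing. The cup looked in place in the picture taken at the stop. No force other than the lever's showed during the job.

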